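Load the grinding jar through the spring-gated hopper

ROBOT

A 7-joint arm with a two-finger parallel gripper is mounted at the origin on a cart in front of the work surface, level with it; the furniture and walls round the work are solid. World frame = base frame: x ahead of the robot, y to its left, z up, the work surface at z = 0. Lengths are in m, angles in rad, forces in N, time in s.
With the tool pointing down it reaches from about 0.35 to 0.9 m from the base axis. Payload 19.9 kg.
Tool frame: the origin (TCP) lies at the centre of the arm's flange, where the gripper is bolted on; the fingertips stand 173 mm ahead of it and the grasp point (between the pads) lies 155 mm ahead of it (tips_ahead is the distance from the TCP to the fingertips, in m); z points along the fingers, y is the line along which they close (so a half turn about z gives the same grasp; the last joint's range is limited). The gripper opens to 85 mm and grips with 20 to 120 N. Pads are 22 mm wide; open, the fingers measure 114 mm over their backs; the gripper's body (76 mm by 85 mm) begins 54 mm behind the grasp point. The pads swing forward as they close: fully open they stand 13 mm farther back than shut.
Start: joints at [1.099, 0.417, -0.01, 1.614, 0.005, 1.111, -0.053], TCP at [0.261, -0.568, 0.405] pointing down, gripper open.
Joint ranges: [-2.81, 2.81], [-0.39, 2.02], [-1.27, 1.25], [0.06, 2.57], [-1.19, 4.33], [0.19, 2], [-2.82, 2.82]. Speed limits (rad/s): [1.89, 1.89, 2.39, 2.39, 3.01, 3.01, 3.01].

INTERFACE

Orientations are given as a rotation vector (axis times angle).
In Python, from bench import * gives the robot as it stands. Calls block until the motion is done:
- goto(position, orientation): joint-space move of the TCP to a pose.
- move_linear(position, max_speed=0.15, rot=None, stop_force=None): straight line of the TCP; rot=None keeps the orientation; max_speed is the mean speed in m/s. With stop_force (N) it stops when the force on the tool has changed by that much, and returns True; else False.
- set_joints(angles): joint-space move.
- set_gripper(opening, newtons=None): opening from 0.0 (shut) to 1.0 (fully open); newtons is the grip in N (None keeps the last); returns when the fingers have stopped.
- wait(seconds).
- solve_ik(position, orientation): joint angles nearest the present ones, or None.
- read_camera(name): name is "scene" or "top"; returns the picture (384x512x3 uint8, blue, green, red); there is no depth.
- camera_model(name): a dict with "mtx" (3x3 intrinsics, pixels), "xyz" and "orientation" of the camera in the world. Camera axes: x right, y up, looking along -z (the intrinsics and any distortion apply to the point x, -y, -z); pixel columns grow to the right and rows downward; lengths in m; the calibration is good to about 2 mm. A picture is of the moment at which its call begins. camera_model takes no time and is no camera call.
A pose or a line that the arm cannot do raises IKError and nothing moves.
- sign_off(): hands the job in; it is judged then, once.
Trained networks look in the newest picture that a camera, given by its name, has taken for a name from the list of things; names that differ only in an ending like _2 or _b are one class to them, and where a whole thing is asked for, a point or a joint stands for the part that bears it (a point fixed in the world has none). Each returns a list of dicts, best first, with "conf" (0 to 1); they miss things now and then, are a little off and sometimes report something else, mostly with a low value. They report only what shows in the picture. A call takes as long as a camera call.
- regions_of(camera, target): "mask" (384x512 bool, what is visible of it) and "at" ([column, row] in pixels, amid what is visible of it).
- place_of(camera, target): "at" ([column, row] in pixels: a listed point, or the origin of a listed thing).
Readings, each from a call of its own:
- get_time(): time.
- get_joint_pos(): joint angles.
- get_joint_velocities(): joint speeds.
- get_joint_torque(): joint torques, N m.
- get_ee_pos(): TCP position.
- get_eef_rot(): TCP orientation.
- get_ft_force(): force on the tool from outside, world axes, zero at the start.
- get_torque(): the same for the moment, N m.
- get_finger_gap(): opening from 0.0 (shut) to 1.0 (fully open).
- get_grasp_force(): force on a finger pad.
Only numpy, scipy, OpenCV 4.12 (cv2) and the standard library are available. Lean on these libraries where they do the work, as an engineer would, in place of code of your own. Each camera call takes 0.05 s, during which the arm holds its last target. There are 200 camera calls.

TASK

Tip all four ceramic grinding cylinders from the scoop into the hopper while its gate is shut, and lay the empty scoop back down flat on the bench. Then pull the hopper's sprung gate rod out by its ball knob until the ring mark on the rod just stands clear of the barrel mouth, so that the cylinders drop into the steel jar below, and hold it there: the program finishes with the gripper still holding the rod at the mark against its spring. Keep the jar standing under the hopper and leave the tape roll, the timer and the covered dish alone.

Things in the scene. Friction and masses are not known exactly. Their poses are not given: they have to be found in the camera images.
- hopper: dosing hopper, fixed. Origin on the bench top below the middle of its round outlet; z up, +y is the way the gate rod pulls out. Base plate 146 mm (x) by 176 mm (y -68 to +108), 6 mm thick; four posts carry a 134 by 164 mm deck, top at z = 81 mm, with the steel funnel on it. The spring barrel, 23 mm thick, lies level at z = 72 mm from y = 104 to y = 160 mm
- hopper_mouth (a point): middle of the round funnel's mouth, at rim height, 142.5 mm above the bench. Mouth 118 mm inside, 129 mm over the rolled rim; below it a 45 degree cone down to a 45 mm neck, closed by the gate at 74 mm above the bench
- barrel_mouth (a point): middle of the barrel's outer end (cap nut), where the rod comes out, 72 mm above the bench; axes as the hopper's
- gate (a joint): how far the gate rod is pulled out, in m: 0 shut, end stop at 0.068. A black ring mark, 3 mm wide, on the 9 mm steel rod is hidden in the barrel when shut, begins to show at 0.0475 and just stands clear of the barrel mouth at 0.0505 (gate fully open). The inner spring pulls it shut when let go: about 5 N at 0, 13 N at the mark (160 N/m)
- knob_centre (a point): centre of the black ball knob (32 mm ball) on the end of the gate rod, 72 mm above the bench; 21 mm beyond the barrel mouth when shut; it moves with the rod along the hopper's +y. Free all round and above: can be pinched from above across the rod
- jar: open steel grinding jar, 87 mm outer diameter, 56 mm high, walls 4 mm, floor 5 mm, 0.38 kg, standing loose on the hopper's base plate under the outlet. Origin: centre of its underside, z up
- scoop: steel weighing scoop, 0.12 kg. Origin: underside of the pan; z up, +x to the open spout, handle to -x. Floor 2.4 mm thick from x = -52 to +60 mm, 69 mm wide inside, tapering from x = 8 mm to a 50 mm spout; walls 21 mm high, 9 mm at the spout. Straight black handle, 12 mm wide (y), 14 mm tall, x = -67 to -147 mm, its middle 28 mm above the underside
- scoop_grip (a point): point to take the handle: on its centre line, 90 mm behind the scoop's origin, 28 mm above its underside; axes as the scoop's
- scoop_lip (a point): middle of the spout's edge on the pan floor, 60 mm before the scoop's origin, 2.4 mm above its underside; axes as the scoop's
- cyl_1: white ceramic grinding cylinder, 15 mm in diameter and 15 mm long, 16 g, origin at its centre; stands loose on the scoop's pan, slides on the polished steel once the pan slopes some 15 to 20 degrees
- cyl_2: white ceramic grinding cylinder, 15 mm in diameter and 15 mm long, 16 g, origin at its centre; stands loose on the scoop's pan, slides on the polished steel once the pan slopes some 15 to 20 degrees
- cyl_3: white ceramic grinding cylinder, 15 mm in diameter and 15 mm long, 16 g, origin at its centre; stands loose on the scoop's pan, slides on the polished steel once the pan slopes some 15 to 20 degrees
- cyl_4: white ceramic grinding cylinder, 15 mm in diameter and 15 mm long, 16 g, origin at its centre; stands loose on the scoop's pan, slides on the polished steel once the pan slopes some 15 to 20 degrees
- tape: bystander: roll of label tape, 100 mm across, 25 mm high, lying flat; origin at the middle of its underside
- timer: bystander: round bench timer, 64 mm across, 43 mm high; origin at the middle of its underside
- dish: bystander: covered Petri dish, 106 mm across, 23 mm high; origin at the middle of its underside

How it is judged:
On the way, in this order (a step that is already met when the one before it is completed fails the run):
1. all four cylinders lie in the hopper, on the shut gate (horizontal distance between each of cyl_1, cyl_2, cyl_3, cyl_4 and hopper_mouth below 0.06 m and height (world z) of cyl_1 between 0.076 and 0.145 m and height (world z) of cyl_2 between 0.076 and 0.145 m and height (world z) of cyl_3 between 0.076 and 0.145 m and height (world z) of cyl_4 between 0.076 and 0.145 m and value of joint gate below 0.006 m), for 0.2 s.
2. the empty scoop lies flat on the bench, let go, with the gate still shut (height (world z) of scoop below 0.006 m and angle between scoop's own z axis and vertical below 0.08 rad and contact force between the fingers and scoop below 0.1 N and value of joint gate below 0.006 m), for 0.2 s.
At the end, for the whole second after the job is handed in: The gripper holds the gate rod still at its mark (pulled out 46.5 to 57.5 mm, fingers pressing on it with more than 3 N), all four cylinders lie at rest inside the jar, the jar stands upright under the outlet (within 25 mm of the middle), and the scoop lies flat and at rest on the bench, let go (value of joint gate between 0.0465 and 0.0575 m and velocity of joint gate between -0.01 and 0.01 m/s and contact force between the fingers and gate above 3 N and horizontal distance between each of cyl_1, cyl_2, cyl_3, cyl_4 and jar below 0.039 m and z of cyl_1 in the frame of jar between 0.005 and 0.056 m and linear speed of each of cyl_1, cyl_2, cyl_3, cyl_4 below 0.05 m/s and z of cyl_2 in the frame of jar between 0.005 and 0.056 m and z of cyl_3 in the frame of jar between 0.005 and 0.056 m and z of cyl_4 in the frame of jar between 0.005 and 0.056 m and angle between jar's own z axis and vertical below 0.1 rad and horizontal distance between jar and hopper below 0.025 m and height (world z) of scoop below 0.006 m and angle between scoop's own z axis and vertical below 0.08 rad and linear speed of scoop below 0.02 m/s and contact force between the fingers and scoop below 0.1 N); the arm keeps its last pose, push and grip.
It fails at once if the tape roll is pushed more than 30 mm away or tipped (distance of tape from where it was at the start of the episode above 0.03 m or angle between tape's own z axis and vertical above 0.3 rad).
It fails at once if the timer is pushed more than 30 mm away or tipped (distance of timer from where it was at the start of the episode above 0.03 m or angle between timer's own z axis and vertical above 0.3 rad).
It fails at once if the covered dish is pushed more than 30 mm away or tipped (distance of dish from where it was at the start of the episode above 0.03 m or angle between dish's own z axis and vertical above 0.3 rad).
It also fails if it takes over 67 s, if anything falls off the work surface, if the arm or the gripper's body presses on something with over 40 N, if the wrist force passes 120 N, or if a joint passes its speed limit or range.

## Working session

There is one attempt and no reset: what is moved stays moved. The work goes in short steps, each a Python script; the robot and the scene stay as the last script left them, time stands still between calls to the robot, and variables do not carry over. Pictures are saved under pics/ and viewed, at most 10 in all, crops included, and the job is handed in when it is done.

```bash
mkdir -p pics; ls; cat > h.py <<'E'
from bench import *
import numpy as np, cv2
from scipy.spatial.transform import Rotation as R
def ray(cam,px):
    m=camera_model(cam);K=np.array(m["mtx"]);d=np.linalg.solve(K,[px[0],px[1],1.0])
    d=np.array([d[0],-d[1],-d[2]])
    return np.array(m["xyz"]),R.from_rotvec(m["orientation"]).apply(d) if len(m["orientation"])==3 else None
def at_z(cam,px,z):
    o,d=ray(cam,px);return o+d*(z-o[2])/d[2]
def tri(p1,p2):
    (o1,d1),(o2,d2)=ray("scene",p1),ray("top",p2)
    s=np.linalg.lstsq(np.c_[d1,-d2],o2-o1,rcond=None)[0]
    a,b=o1+s[0]*d1,o2+s[1]*d2
    return (a+b)/2,np.linalg.norm(a-b)
E
python3 - <<'E'
from h import *
np.set_printoptions(precision=4,suppress=True)
for c in("scene","top"):
    cv2.imwrite(f"pics/{c}0.png",read_camera(c)); print(c,camera_model(c))
Z=dict(hopper=0,hopper_mouth=.1425,barrel_mouth=.072,knob_centre=.072,jar=.006,scoop=0,scoop_grip=.028,scoop_lip=.0024,tape=0,timer=0,dish=0,cyl_1=.01)
for n,z in Z.items():
    r={}
    for c in("top","scene"):
        d=place_of(c,n)
        for k in d[:5 if n=="cyl_1" else 2]: print(n,c,round(k["conf"],2),np.round(k["at"],1),at_z(c,k["at"],z))
        if d:r[c]=d[0]["at"]
    if len(r)==2:print("   tri",tri(r["scene"],r["top"]))
print(get_time())
E
```

```text
pics
scene {'mtx': array([[453.0983,   0.    , 257.7311],
       [  0.    , 453.0983, 183.391 ],
       [  0.    ,   0.    ,   1.    ]]), 'xyz': array([-0.3289,  0.7952,  0.7732]), 'orientation': array([ 0.5129, -1.2148, -2.0456])}
top {'mtx': array([[412.2183,   0.    , 255.2334],
       [  0.    , 412.2183, 192.6271],
       [  0.    ,   0.    ,   1.    ]]), 'xyz': array([ 0.4421, -0.0513,  1.4666]), 'orientation': array([ 0.0751, -0.057 , -1.5847])}
hopper top 0.85 [297.9 192.7] [ 0.563  -0.1875  0.    ]
hopper scene 0.86 [285.5 192.8] [ 0.5773 -0.192   0.    ]
   tri (array([ 0.5651, -0.1842,  0.0081]), np.float64(0.007500176836098647))
hopper_mouth top 0.8 [297.1 189.2] [ 0.5626 -0.1719  0.1425]
hopper_mouth scene 0.79 [286.4 156.3] [ 0.5722 -0.1822  0.1425]
   tri (array([ 0.562 , -0.1712,  0.1496]), np.float64(0.00017719209923349805))
barrel_mouth scene 0.73 [256.9 195.8] [ 0.5384 -0.0217  0.072 ]
barrel_mouth scene 0.46 [196.3 246.7] [0.4539 0.2675 0.072 ]
knob_centre top 0.53 [247.  201.6] [ 0.5294 -0.0078  0.072 ]
knob_centre scene 0.55 [256.7 196.2] [ 0.537  -0.0196  0.072
[... 995 characters left out ...]
0.7216,  0.3026, -0.0053]), np.float64(0.0027040220620246965))
timer top 0.77 [201.8 150.2] [0.7221 0.1552 0.    ]
timer top 0.15 [193.9 231. ] [0.4323 0.1843 0.    ]
timer scene 0.51 [177.2 211.4] [0.724  0.1487 0.    ]
   tri (array([0.7201, 0.1532, 0.0041]), np.float64(0.0037146667815942964))
dish top 0.7 [353.4 235.4] [ 0.4087 -0.3796  0.    ]
dish scene 0.9 [364.3 192.8] [ 0.3976 -0.3938  0.    ]
   tri (array([ 0.4019, -0.3846,  0.0014]), np.float64(0.01718780695700869))
cyl_1 scene 0.6 [211.  243.1] [0.5091 0.1803 0.01  ]
cyl_1 scene 0.41 [196.6 246.9] [0.5218 0.2207 0.01  ]
cyl_1 scene 0.41 [206.4 251. ] [0.4889 0.2119 0.01  ]
cyl_1 scene 0.36 [205.7 241.5] [0.5251 0.1868 0.01  ]
1.3
```

```bash
python3 - <<'E'
import cv2,numpy as np
a=cv2.imread("pics/scene0.png")[120:300,110:390];b=cv2.imread("pics/top0.png")[120:280,140:390]
cv2.imwrite("pics/a.png",cv2.resize(a,None,fx=2.8,fy=2.8,interpolation=cv2.INTER_CUBIC));cv2.imwrite("pics/b.png",cv2.resize(b,None,fx=3.2,fy=3.2,interpolation=cv2.INTER_CUBIC))
E
```

```text
(no output)
```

View pics/a.png

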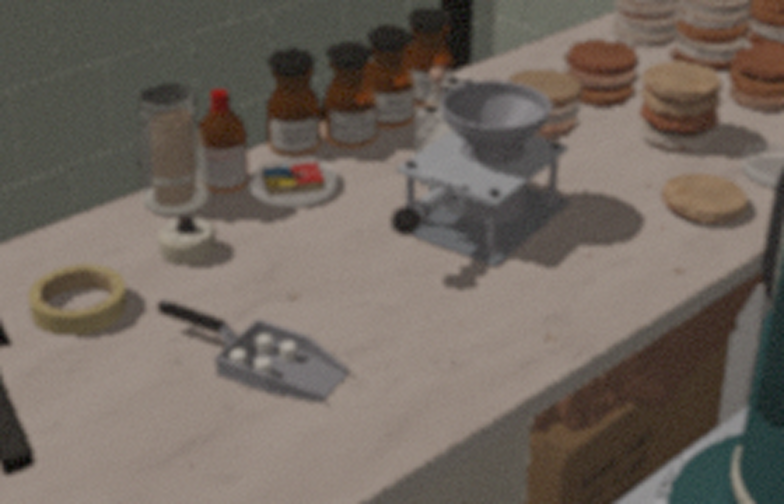

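View pics/b.png

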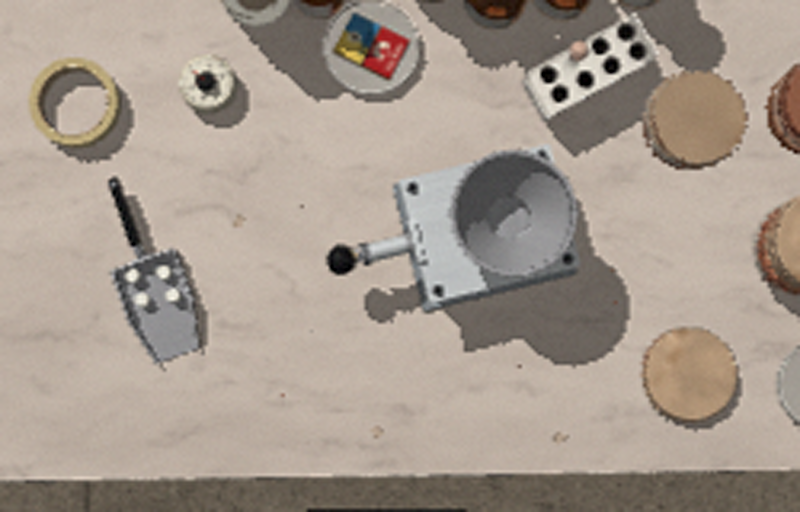

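The scene view shows the scoop at about (209,249), with its handle pointing away from the robot. The knob is at about (255,198) and the funnel rim at about (287,160). In the top view the knob is at (246.6,201.3). I read the rim centre there as about (301,187), while the network says (297,189), so I'll refine it.

```bash
cat > fit.py <<'E'
from h import *
from scipy.optimize import minimize
np.set_printoptions(precision=4,suppress=True)
def proj(cam,P):
    m=camera_model(cam);p=R.from_rotvec(m["orientation"]).inv().apply(np.atleast_2d(P)-m["xyz"])
    q=np.c_[p[:,0],-p[:,1],-p[:,2]]@np.array(m["mtx"]).T
    return q[:,:2]/q[:,2:]
def pose(P,x,y,a): return R.from_euler("z",a).apply(P)+[x,y,0]
def hull(cam,P):
    S=8;im=np.zeros((384*2,512*2),np.uint8)
    for p in P: cv2.fillConvexPoly(im,cv2.convexHull(np.int32(np.round((proj(cam,p)*2+.5)*S))),255,shift=3)
    return cv2.GaussianBlur(im,(5,5),0)[::2,::2]/255.
def fit(parts,masks,x0):
    def cost(v):
        c=0
        for cam,m in masks.items():
            h=hull(cam,[pose(p,*v) for p in parts]);c+=np.abs(h-m).sum()/m.sum()
        return c
    r=minimize(cost,x0,method="Nelder-Mead",options=dict(initial_simplex=np.array(x0)+np.r_[[[0,0,0]],np.diag([.012,.012,.12])],xatol=1e-4,fatol=1e-4))
    return r.x,r.fun
def box(x0,x1,y0,y1,z0,z1): return np.array([[x,y,z] for x in(x0,x1) for y in(y0,y1) for z in(z0,z1)],float)
def disc(r,z,y=0): t=np.linspace(0,2*np.pi,40);return np.c_[r*np.cos(t),y+r*np.sin(t),0*t+z]
W=36
pan=np.array([[-52,-W,0],[-52,W,0],[8,W,0],[8,-W,0],[60,26,0],[60,-26,0],[-52,-W,21],[-52,W,21],[8,W,21],[8,-W,21],[60,26,9],[60,-26,9.]])/1e3
scoop=[pan,box(-.147,-.067,-.006,.006,.021,.035),box(-.067,-.05,-.004,.004,.015,.025)]
hop=[np.r_[disc(.0645,.1425),disc(.0645,.139)],np.r_[disc(.0645,.139),disc(.026,.09)],box(-.067,.067,-.068,.096,.077,.081),box(-.0115,.0115,.096,.160,.0605,.0835),
     np.r_[disc(.016,.072,.181),disc(.011,.083,.181),disc(.011,.061,.181)]]
hopt=hop+[box(-.073,.073,-.068,.108,0,.006)]
E
python3 - <<'E'
from fit import *
M={}
for n in("scoop","hopper"):
    M[n]={}
    for c in("top","scene"):
        if n=="scoop": read_camera(c)
        d=regions_of(c,n); print(n,c,[(round(k["conf"],2),int(k["mask"].sum())) for k in d[:2]])
        M[n][c]=d[0]["mask"].astype(float)
np.save("masks.npy",M,allow_pickle=True)
for c in ("top","scene",None):
    g=lambda n:{k:v for k,v in M[n].items() if c in(None,k)}
    print(c,fit(scoop,g("scoop"),[.487,.195,np.pi+.27]),fit(hopt if c!="scene" else hop,g("hopper"),[.57,-.185,.235]))
t=read_camera("top");g=cv2.GaussianBlur(cv2.cvtColor(t,6),(0,0),.8)
print(cv2.HoughCircles(g[140:240,260:350],cv2.HOUGH_GRADIENT,1,50,param1=80,param2=10,minRadius=17,maxRadius=23))
r,_=fit(scoop,M["scoop"],[.487,.195,np.pi+.27]);h,_=fit(hopt,M["hopper"],[.57,-.185,.235])
for c in("top","scene"):
    im=cv2.resize(read_camera(c),None,fx=4,fy=4,interpolation=2)
    for P,v,m in((scoop,r,"scoop"),(hop,h,"hopper")):
        for p in P: cv2.polylines(im,[cv2.convexHull(np.int32((proj(c,pose(p,*v))+.5)*4))],1,(0,0,255),1)
        cs,_=cv2.findContours(cv2.resize(np.uint8(M[m][c]),None,fx=4,fy=4,interpolation=0),0,1);cv2.drawContours(im,cs,-1,(0,255,0),1)
    cv2.imwrite(f"pics/ov_{c}.png",im[560:1080,640:1360] if c=="top" else im[540:1080,600:1360])
E
```

```text
scoop top [(0.79, 730), (0.57, 689)]
scoop scene [(0.62, 860)]
hopper top [(0.6, 2396)]
hopper scene [(0.97, 2597)]
top (array([0.4912, 0.1997, 3.4724]), np.float64(0.17637926403438087)) (array([ 0.5736, -0.1811,  0.2285]), np.float64(0.061231136862090405))
scene (array([0.4905, 0.1999, 3.4727]), np.float64(0.31394892840857275)) (array([ 0.5705, -0.1764,  0.2494]), np.float64(0.3250870159384508))
None (array([0.4907, 0.2   , 3.4679]), np.float64(0.49614083416099797)) (array([ 0.5736, -0.1808,  0.2279]), np.float64(0.20783502363682105))
[[[40.5 46.5 19.1]]]
```

View pics/ov_top.png

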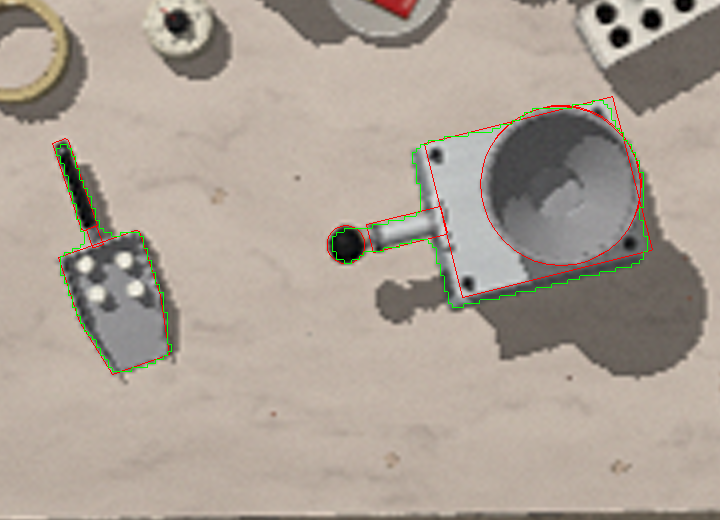

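View pics/ov_scene.png

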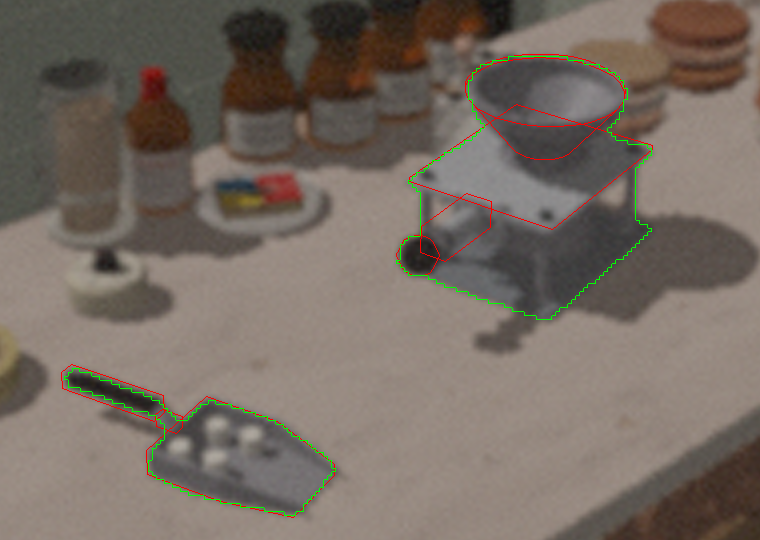

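The fitted outlines match both pictures: scoop at (0.491, 0.200, yaw 3.468) and hopper at (0.574, -0.181, yaw 0.228). Next I'll check which pouring directions the arm can reach.

```bash
cat > plan.py <<'E'
from fit import *
S=(.4907,.2000,3.468);H=(.5736,-.1808,.228);MOUTH=np.array([H[0],H[1],.1425])
def tool(yaw,pitch,s):  # scoop frame rotation -> tool rot; s=+1/-1 picks the half turn
    Rs=R.from_euler("z",yaw)*R.from_euler("y",pitch)
    return Rs,Rs*R.from_matrix(np.c_[[s,0,0],[0,-s,0],[0,0,-1]])
def tcp(lip,yaw,pitch,s): # TCP pose for a scoop_lip position
    Rs,Rt=tool(yaw,pitch,s)
    g=np.array(lip)+Rs.apply([-.150,0,.0256])
    return g-Rt.apply([0,0,.155]),Rt.as_rotvec()
def lip0(z=0): return np.r_[pose(np.array([.06,0,.0024]),*S)[0]]+[0,0,z]
E
python3 - <<'E'
from plan import *
for s in(1,-1):
    p,r=tcp(lip0(),S[2],0,s);print(s,"grasp",p,solve_ik(p,r))
    for deg in(180,200,215,230,250,270,290):
        y=np.deg2rad(deg);o=[]
        for pit in(0,25,50,60):
            L=MOUTH+[0,0,.018]-.03*np.array([np.cos(y),np.sin(y),0])
            q=solve_ik(*tcp(L,y,np.deg2rad(pit),s));o.append(None if q is None else np.round(q,1).tolist())
        print(s,deg,o)
E
```

```text
1 grasp [0.5759 0.482  0.6145] [-0.2723  0.8088 -1.209   0.8486  0.7776  1.8383  0.81  ]
1 180 [[0.5, 0.8, -0.7, 1.2, 0.5, 1.3, 1.5], [0.7, 0.5, -0.7, 1.6, 0.4, 0.7, 1.5], [1.3, 0.5, -1.2, 2.0, 1.3, 0.2, 0.8], [1.1, 0.3, -0.9, 2.1, 3.6, 0.2, -1.7]]
1 200 [[0.5, 0.8, -0.7, 1.3, 0.5, 1.2, 1.7], [0.7, 0.5, -0.7, 1.6, 0.2, 0.7, 2.0], [1.2, 0.5, -1.1, 1.9, -0.4, 0.3, 2.6], [1.4, 0.6, -1.2, 2.0, -1.1, 0.2, -2.8]]
1 215 [[0.7, 0.9, -1.1, 1.4, 0.8, 1.3, 1.8], [0.9, 0.7, -1.1, 1.6, 0.4, 0.8, 2.0], [1.3, 0.6, -1.2, 1.9, -0.2, 0.5, 2.7], [1.2, 0.5, -0.9, 1.9, -1.1, 0.6, -2.8]]
1 230 [[0.7, 0.9, -1.1, 1.5, 0.8, 1.3, 1.9], [0.9, 0.7, -1.1, 1.6, 0.3, 0.9, 2.3], [0.3, 0.4, 0.2, 1.8, -1.1, 1.1, -2.7], [0.7, 0.4, -0.2, 1.9, -1.2, 1.1, -2.6]]
1 250 [[0.7, 0.8, -1.1, 1.6, 0.7, 1.2, 2.2], [-0.5, 0.6, 1.1, 1.7, -1.0, 1.3, -2.6], [0.3, 0.5, 0.2, 1.7, -1.0, 1.3, -2.6], [0.4, 0.5, 0.2, 1.7, -1.1, 1.5, -2.5]]
1 270 [[-0.8, 0.6, 1.1, 1.8, -0.6, 1.1, -2.6], [0.2, 0.4, -0.0, 1.7, -0.5, 1.2, -2.7], [0.3, 0.5, 0.1, 1.6, -0.8, 1.5, -2.4], [0.8, 0.6, -0.4, 1.6, -0.7, 1.5, -2.5]]
1 290 [[-0.9, 0.5, 1.1, 2.0, -0.5, 1
[... 669 characters left out ...]
.1], [1.1, 0.4, -0.8, 1.9, -1.2, 0.7, 0.4]]
-1 230 [[0.3, 0.6, -0.5, 1.5, 0.3, 1.1, -0.9], [0.6, 0.5, -0.5, 1.7, -0.2, 0.8, -0.4], [0.9, 0.4, -0.6, 1.8, -0.8, 0.8, 0.2], [1.0, 0.5, -0.6, 1.8, -1.0, 0.9, 0.5]]
-1 250 [[0.4, 0.6, -0.6, 1.6, 0.3, 1.1, -0.6], [0.6, 0.5, -0.6, 1.7, -0.2, 1.0, -0.1], [0.9, 0.5, -0.6, 1.7, -0.6, 1.1, 0.3], [1.0, 0.6, -0.6, 1.7, -0.8, 1.2, 0.5]]
-1 270 [[0.4, 0.5, -0.6, 1.8, 0.3, 1.0, -0.3], [0.7, 0.5, -0.7, 1.7, -0.2, 1.1, 0.2], [0.9, 0.6, -0.7, 1.6, -0.5, 1.3, 0.4], [0.9, 0.7, -0.6, 1.5, -0.6, 1.5, 0.5]]
-1 290 [[0.5, 0.4, -0.6, 1.9, 0.3, 0.9, 0.1], [0.7, 0.5, -0.7, 1.7, -0.1, 1.2, 0.5], [0.8, 0.6, -0.6, 1.5, -0.4, 1.6, 0.6], [0.8, 0.7, -0.6, 1.4, -0.4, 1.7, 0.6]]
```

```bash
sed -i 's/np.r_\[pose(np.array(\[.06,0,.0024\]),\*S)\[0\]\]/pose(np.array([.06,0,.0024]),*S)/' plan.py; python3 - <<'E'
from plan import *
s=-1
p,r=tcp(lip0(),S[2],0,s);print("grasp",p,solve_ik(p,r))
goto(p+[0,0,.22],r);print(get_joint_pos(),get_time())
move_linear(p,.12);set_gripper(0.0,90)
print(get_finger_gap(),get_grasp_force(),get_ee_pos()-p)
move_linear(p+[0,0,.17],.1)
print(get_finger_gap(),get_grasp_force(),get_joint_pos(),get_time())
y=np.deg2rad(250)
L=MOUTH+[0,0,.018]-.03*np.array([np.cos(y),np.sin(y),0])
for pit in(0,25,50): print(solve_ik(*tcp(L,y,np.deg2rad(pit),s)))
c=read_camera("scene");cv2.imwrite("pics/lift.png",cv2.resize(c[120:330,90:390],None,fx=2.6,fy=2.6,interpolation=2))
E
```

```text
grasp [0.5759 0.2289 0.183 ] [-0.0674  0.7427 -0.4915  1.7463  0.4746  0.7732 -2.0398]
[ 0.2099  0.562  -0.9003  1.6067  0.4645  1.2014 -2.0324] 4.7583
0.12222576387297171 87.72242903709412 [ 0.     -0.      0.0001]
0.12260667307948217 87.81575918197632 [ 0.1889  0.6121 -0.8703  1.6554  0.5101  1.1178 -2.0664] 9.2667
[ 0.6583  0.7297 -1.0298  1.6205  0.6659  1.1811 -0.8732]
[ 1.0216  0.7391 -1.2296  1.6716  0.3391  1.0079 -0.5441]
[ 1.1925  0.7036 -1.0829  1.6912 -0.3102  0.9998  0.0703]
```

View pics/lift.png

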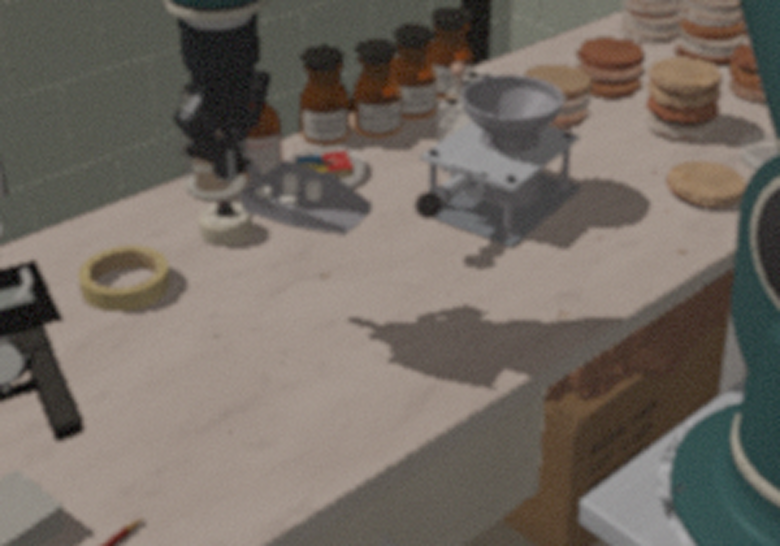

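The scoop is held firmly and level, with the four cylinders upright in the pan at about (295,185) in the crop. Now the move and the pour.

```bash
python3 - <<'E'
from plan import *
s=-1;y=np.deg2rad(250)
L=MOUTH+[0,0,.018]-.03*np.array([np.cos(y),np.sin(y),0])
p,r=tcp(L+[0,0,.01],y,0,s);move_linear(p,.14,rot=r)
for d in(8,15,20,25,30,35,40,45,50):
    p,r=tcp(L,y,np.deg2rad(d),s);move_linear(p,.08,rot=r)
wait(.4)
print(get_time(),get_joint_pos(),get_finger_gap(),get_ft_force())
read_camera("top")
print([(round(k["conf"],2),np.round(k["at"])) for k in regions_of("top","cyl_1")])
a=read_camera("top")[140:250,240:360];c=read_camera("scene")[90:250,190:350]
cv2.imwrite("pics/pour.png",np.hstack([cv2.resize(a,(400,367),interpolation=2),cv2.resize(c,(367,367),interpolation=2)]))
E
```

```text
15.5 [ 1.2686  0.818  -1.2577  1.6893 -0.112   0.9775 -0.0875] 0.12271911339100362 [-0.6882  0.6638 -1.2873]
[]
```

View pics/pour.png

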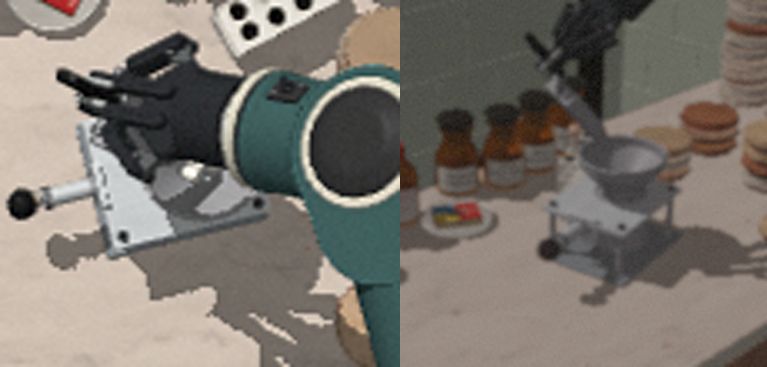

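```bash
python3 - <<'E'
from plan import *
s=-1;y=np.deg2rad(250)
L=MOUTH+[0,0,.018]-.03*np.array([np.cos(y),np.sin(y),0])
for d in(30,10):
    p,r=tcp(L+[0,0,.012],y,np.deg2rad(d),s);move_linear(p,.15,rot=r)
p,r=tcp(lip0(.15),S[2],0,s)
try: move_linear(p,.2,rot=r)
except IKError: print("goto");goto(p,r)
print(get_time(),get_joint_pos(),get_finger_gap())
t=read_camera("top");c=read_camera("scene")
cv2.imwrite("pics/after.png",np.hstack([cv2.resize(t[150:230,260:350],(450,400),interpolation=2),cv2.resize(c[150:250,150:230],(320,400),interpolation=2)]))
for k in("top","scene"):print([(round(q["conf"],2),np.round(q["at"]),q["mask"].sum()) for q in regions_of(k,"cyl_1")])
E
```

```text
18.6417 [ 0.0119  0.5505 -0.5968  1.6772  0.3517  1.023  -1.947 ] 0.12283056319149985
[]
[]
```

View pics/after.png

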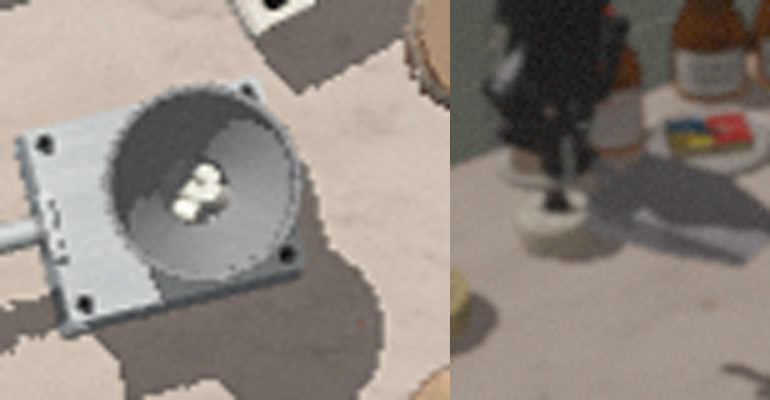

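The white cylinders are sitting in the neck of the funnel at about (200,192) in the crop, and the scoop is empty. Now I'll lay it down and measure the knob.

```bash
python3 - <<'E'
from plan import *
s=-1
p,r=tcp(lip0(),S[2],0,s)
move_linear(p+[0,0,.02],.15,rot=r)
print("stop",move_linear(p+[0,0,.0005],.03,stop_force=6),get_ee_pos()-p)
set_gripper(.6);wait(.2)
move_linear(p+[0,0,.2],.15);print(get_time(),get_joint_pos())
kn=np.array(pose(np.array([0,.181,.072]),*H))
px={}
for c in("top","scene"):
    g=cv2.cvtColor(read_camera(c),6).astype(float);u=proj(c,kn)[0];yy,xx=np.mgrid[:384,:512]
    m=(np.hypot(xx-u[0],yy-u[1])<10)&(g<65);n,lab,st,ce=cv2.connectedComponentsWithStats(np.uint8(m));i=1+st[1:,4].argmax()
    px[c]=ce[i];print(c,u,ce[i],st[i],at_z(c,ce[i],.072))
print(kn,tri(px["scene"],px["top"]))
for t in("scoop","knob_centre"):print(t,[(round(q["conf"],2),np.round(q["at"],1)) for q in place_of("top",t)[:2]])
u=R.from_euler("z",H[2]).as_matrix()
for sg in(1,-1):
    Rt=np.c_[sg*u[:,1],sg*u[:,0],[0,0,-1]];print(sg,np.linalg.det(Rt),[solve_ik(kn+u[:,1]*d+[0,0,.155],R.from_matrix(Rt).as_rotvec()) for d in(0,.052)])
E
```

```text
stop False [-0.      0.0001  0.0005]
22.8083 [ 0.0275  0.4991 -0.6197  1.6338  0.315   1.1118 -1.9201]
top [246.0153 200.6505] [246.1455 200.9818] [242 197   9   9  55] [ 0.5316 -0.0049  0.072 ]
scene [254.0128 198.4412] [255.1719 198.3594] [251 194  10   9  64] [ 0.5307 -0.0074  0.072 ]
[ 0.5327 -0.0045  0.072 ] (array([ 0.5307, -0.0058,  0.0728]), np.float64(0.0023583531435163838))
scoop [(0.46, array([187.7, 215.1]))]
knob_centre [(0.69, array([247. , 204.1]))]
1 0.9999999999999997 [array([ 0.5762,  0.643 , -0.7981,  1.9521,  0.6314,  0.8144, -0.3483]), array([ 0.4931,  0.6334, -0.8104,  1.9756,  0.6365,  0.806 , -0.4548])]
-1 0.9999999999999997 [array([-0.3322,  0.5237,  0.3515,  1.9824, -0.277 ,  0.6813, -2.721 ]), array([-0.4325,  0.5102,  0.3516,  2.0062, -0.2742,  0.6701, -2.8193])]
```

```bash
python3 - <<'E'
from plan import *
kn=np.array([.5315,-.0055,.072]);u=R.from_euler("z",H[2]).as_matrix()
rt=R.from_matrix(np.c_[u[:,1],u[:,0],[0,0,-1]]).as_rotvec()
p=kn+[0,0,.151]
set_gripper(.85);goto(p+[0,0,.13],rt);move_linear(p,.12)
set_gripper(0,100);print("grip",get_finger_gap(),get_grasp_force(),get_ft_force(),get_time())
for d in(.01,.03,.052):
    move_linear(p+u[:,1]*d,.05);print(d,get_finger_gap(),get_grasp_force(),u.T@get_ft_force())
wait(.7);print(get_time(),get_ee_pos()-p-u[:,1]*.052)
t=read_camera("top");c=read_camera("scene")
cv2.imwrite("pics/pull.png",np.hstack([cv2.resize(t[150:230,220:350],(390,240),interpolation=2),cv2.resize(c[140:230,220:340],(400,300),interpolation=2)[:240]]) if 0 else np.hstack([cv2.resize(t[150:250,160:350],(475,250),interpolation=2),cv2.resize(c[160:260,180:300],(300,250),interpolation=2)]))
for k in("top","scene"):print([(q["conf"],q["at"]) for q in regions_of(k,"cyl_1")])
E
```

```text
grip 0.33111821857789564 97.1101427078247 [-9.6598 -2.5198 18.3425] 26.6667
0.01 0.33335579949278676 97.43070960044861 [-9.0825 -5.4771 17.7761]
0.03 0.33331059592955525 97.44591236114502 [-8.1899 -9.1884 17.9834]
0.052 0.33442598315369404 97.40204930305481 [ -7.5663 -12.9049  17.4963]
28.8583 [ 0.0002 -0.0016  0.0005]
[]
[]
```

View pics/pull.png

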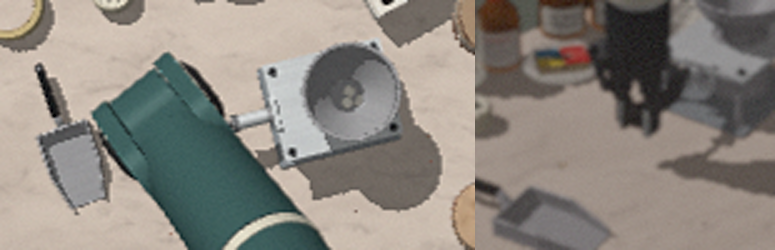

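The force along the rod is 12.9 N, which matches the mark, though the arm lags about 1.6 mm. I'll correct for that and check the jar.

```bash
python3 - <<'E'
from plan import *
u=R.from_euler("z",H[2]).as_matrix();p=np.array([.5315,-.0055,.223])
move_linear(p+u[:,1]*.0535,.02);wait(.5)
print(get_time(),u.T@(get_ee_pos()-p),u.T@get_ft_force(),get_grasp_force())
t=np.mean([read_camera("top").astype(float) for _ in range(6)],0);c=np.mean([read_camera("scene").astype(float) for _ in range(6)],0)
a=cv2.resize(t[168:208,278:322],(440,400),interpolation=2);b=cv2.resize(c[165:225,235:290],(360,400),interpolation=2)
cv2.imwrite("pics/jar.png",np.clip(np.hstack([a,b])*1.3,0,255))
E
```

```text
29.8083 [-0.0002  0.0518  0.0005] [ -8.1206 -11.6113  17.5136] 97.48369574546814[ WARN:0@15.899] global loadsave.cpp:1063 imwrite_ Unsupported depth image for selected encoder is fallbacked to CV_8U.
```

View pics/jar.png

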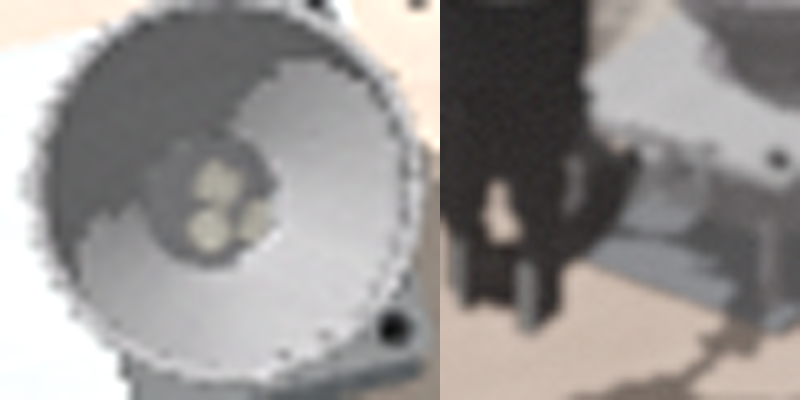

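```bash
python3 - <<'E'
from plan import *
u=R.from_euler("z",H[2]).as_matrix();p=np.array([.5315,-.0055,.223])
def st(): print(u.T@(get_ee_pos()-p),u.T@get_ft_force(),get_finger_gap(),get_grasp_force(),get_torque())
st();wait(1);st()
move_linear(p+u[:,1]*.0550,.02);st();wait(1);st()
read_camera("scene");read_camera("top")
for c in("scene","top"):
    for n in("gate","knob_centre","barrel_mouth","jar","scoop"):
        z={"jar":.006,"scoop":0}.get(n,.072)
        print(c,n,[(round(q["conf"],2),np.round(q["at"],1),at_z(c,q["at"],z)) for q in place_of(c,n)[:1]])
for d in(.04,.045,.05,.055): print(d,proj("scene",pose(np.array([0,.181+d,.072]),*H)),end=" ")
E
```

```text
[-0.0002  0.0518  0.0006] [ -9.5729 -12.0781  17.26  ] 0.3355663439845609 97.48382449150085 [-2.9049  1.235   0.1095]
[-0.0002  0.0518  0.0005] [ -8.5728 -11.9078  17.547 ] 0.3361549113914147 97.48366713523865 [-2.9061  1.2358  0.085 ]
[-0.0002  0.0534  0.0005] [ -9.1087 -13.0132  17.9955] 0.3338577949233818 97.49510407447815 [-2.9497  1.1709  0.0553]
[-0.0002  0.0533  0.0005] [ -8.1452 -12.5047  18.1466] 0.32960276940383915 97.49447822570801 [-2.9733  1.2153  0.0468]Traceback (most recent call last):
  File "<stdin>", line 10, in <module>
ValueError: it knows: barrel_mouth, cyl, dish, hopper, hopper_mouth, jar, knob_centre, scoop, scoop_grip, scoop_lip, tape, timer
```

```bash
python3 -c "
from bench import *
print(get_time(),get_finger_gap());print(sign_off())"
```

```text
32.7583 0.3366659730450926
the job is handed in; nothing more can be done
None
```

I handed the job in at 32.8 s with the gripper holding the gate rod about 53 mm out by arm position (I couldn't see the ring mark, as the gripper hid it), the scoop back on the bench, and three cylinders seen in the jar; the fourth isn't visible but is probably under the cone.

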